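Register an embossing plate in the corner of a fence

ROBOT

A 6-joint arm with a two-finger parallel gripper is mounted at the origin on the work surface. World frame = base frame: x ahead of the robot, y to its left, z up, the work surface at z = 0. Lengths are in m, angles in rad, forces in N, time in s.
With the tool pointing down it reaches from about 0.425 to 0.95 m from the base axis. Payload 3.5 kg.
Tool frame: the origin (TCP) lies midway between the tips of the shut fingers; the grasp point (between the pads) lies bot.grasp_offset behind it (bot.grasp_offset is the distance from the TCP to the grasp point, in m); z points along the fingers, y is the line along which they close (so a half turn about z gives the same grasp; the last joint's range is limited). The gripper opens to 85 mm and grips with 20 to 120 N. Pads are 22 mm wide; open, the fingers measure 114 mm over their backs; the gripper's body (76 mm by 85 mm) begins 54 mm behind the grasp point. The pads swing forward as they close: fully open they stand 13 mm farther back than shut.
Start: joints at [1.134, 0.286, 1.577, -0, 1.279, -0.15], TCP at [0.191, 0.647, 0.199] pointing down, gripper open.
Joint ranges: [-2.77, 2.77], [-0.9, 2.22], [0.21, 2.48], [-1.53, 4.67], [0.24, 2.81], [-2.84, 2.84]. Speed limits (rad/s): [2.79, 2.79, 3.14, 3.14, 3.14, 3.14].

INTERFACE

Orientations are given as a unit quaternion [x, y, z, w].
In Python, from rig import monitor, viewer, bot gives the robot as it stands. The module is installed in compiled form; this text tells all that it offers.
- The arm moves only by the tool play_rows, never from a script. Its argument "commands" is a list of rows, each a list of 7 numbers: the turn, a rotation vector about the tool's x, y, z in degrees, then the shift along the tool's x, y, z in m, then the opening, from 0 (shut) to 1 (fully open). In form: [[wx, wy, wz, dx, dy, dz, hand], ...]. A call has 1 to 10 rows; each row is the pose to reach, as a shift and turn from the pose commanded when the call began, along the tool's axes at that moment; what a row does not reach only later rows make up. A row lasts 1/10 s, in which the tool goes at most 50 mm and 8.59 degrees, less where a joint would pass 70% of its speed; a pose out of reach is approached as far as the arm can. A call with a gripper value outside its range is refused whole. The fingers move at their own pace and stop on an object; the grip force is fixed at half the most. Time passes only in rows, so rows that repeat a pose let the fingers close. It gives the time, the measured TCP pose, the force, the opening and the grip force at its end, in the units of the state.
- monitor.read_state(): the state, without advancing time (a new reading comes with each control period).
- viewer.get_image(name): name is "side" or "top"; returns a dict with "image" (420x560x3 uint8, blue, green, red), "fx", "fy", "cx", "cy" (pixels), "D" ([k1, k2, p1, p2, k3] as OpenCV has them; the pictures are not rectified), "R" (3x3) and "t" (3): a world point X has camera coordinates R X + t. Camera axes: x right, y down, z forward; pixel columns grow to the right and rows downward; lengths in m; the calibration is good to about 2 mm. A picture is of the moment at which its call begins. There is no depth.
- bot.hand_in(): hands the job in; it is judged then, once.
The state is a dict: "time": time; "joint_pos": joint angles; "joint_velocities": joint speeds; "effort": joint torques, N m; "tool_pos": TCP position; "tcp_rot": TCP orientation; "force": force on the tool from outside, world axes, zero at the start; "torque": the same for the moment, N m; "grip_width": finger opening in m; "grip_force": force on a finger pad.
Only numpy, scipy, OpenCV 4.12 (cv2) and the standard library are available. Lean on these libraries where they do the work, as an engineer would, in place of code of your own. Each camera call takes 0.05 s, during which the arm holds its last target. There are 200 camera calls.

TASK

Lift the knobbed steel weight out of the corner of the plywood board and stand it upright in the empty wooden tray. Then push the aluminium embossing plate, sliding it flat on the board without lifting it, right into that corner, so that its long edge lies flush along the long fence and its short edge is against the short stop. Leave the little wooden slicker on the board, the white dish and the brass tin where they are.

Things in the scene. Friction and masses are not known exactly. Their poses are not given: they have to be found in the camera images.
- board: Fixed plywood board 12 mm thick, spanning x -120..120, y -150..190 mm from its origin (on its underside; z up). Two steel bars 16 mm wide stand 20 mm above its top: the long fence along y (-130..180), inner face at x = +100 mm facing -x; the short stop along x (-20..90), inner face at y = -130 mm facing +y. Turned up to 0.3 rad from the world axes.
- corner (a point): The inner corner where the planes of the two inner faces (fence and stop) meet, on the board's top (12 mm above the bench); axes as the board's. The seated plate has its centre at x = -45, y = +65 mm from here, its sides parallel to the axes.
- plate: Loose aluminium embossing plate with raised oval lines on top, 90 (its x) x 130 (its y) x 14 mm thick, about 0.45 kg, lying flat on the board; origin at the centre of its underside, z up. Its long edges run along its y. It starts turned up to 0.3 rad from the board's axes.
- weight: Loose dark steel bench weight, about 0.7 kg, standing in the corner on the board: round base 58 mm diameter, 30 mm high, with a round knob 28 mm diameter from 30 to 60 mm height on top. Origin at the centre of its underside, z up.
- tray: Fixed empty open dark wooden tray, 120 x 120 mm outside, 22 mm high, walls and floor 5 mm thick, left or right of the board. Origin at the centre of its underside, z up.
- punchbox: Fixed wooden box of the same 120 x 120 x 22 mm size, full of upright steel punches up to 71 mm high, on the other flank of the board than the tray; leave alone. Origin at the centre of its underside.
- slicker: Loose small turned wooden slicker, 36 mm diameter, 36 mm high, standing on the board's near right part; leave alone. Origin at the centre of its underside.
- dish: Loose white ceramic dish, 100 mm diameter, 18 mm high; leave alone. Origin at the centre of its underside.
- tin: Loose round brass tin, 68 mm diameter, 27 mm high; leave alone. Origin at the centre of its underside.
Things that resemble listed ones, but are neither listed nor needed, are in the scene too. What is shaped like the plate but pink or red is not meant.

How it is judged:
By the outcome, as a careful person would: the job done as asked, in the order asked, and still so for the second after the job is handed in, with the robot touching nothing.
It also fails if it takes over 64 s, if anything falls off the work surface, if the arm or the gripper's body presses on something with over 40 N, if the wrist force passes 120 N, or if a joint passes its speed limit or range.

## Working session

There is one attempt and no reset: what is moved stays moved. The work goes in short steps, Python scripts to look and compute and a tool call to move; the robot and the scene stay as the last step left them, time stands still between calls to the robot, and variables do not carry over. Pictures are saved under pics/ and viewed, at most 10 in all, crops included, and the job is handed in when it is done.

Besides the shell and the picture viewer there is one more tool, called after "Emit:" as name(argument=value, ...), one argument or row to a line, values as JSON. play_rows: Moves the arm, as the interface text tells. Its arguments: {"type":"object","properties":{"commands":{"type":"array","items":{"type":"array","items":{"type":"number"}}}},"required":["commands"]}

```bash
mkdir -p pics; cat > h.py <<'E'
import numpy as np, cv2
from rig import monitor, viewer, bot
def px2w(c,uv,z):
    K=np.array([[c["fx"],0,c["cx"]],[0,c["fy"],c["cy"]],[0,0,1.]])
    p=cv2.undistortPoints(np.array(uv,float).reshape(-1,1,2),K,np.array(c["D"],float)).reshape(-1,2)
    R=np.array(c["R"]);t=np.array(c["t"]);d=np.c_[p,np.ones(len(p))]@R;o=-R.T@t
    return o+d*((z-o[2])/d[:,2])[:,None]
def w2px(c,X):
    K=np.array([[c["fx"],0,c["cx"]],[0,c["fy"],c["cy"]],[0,0,1.]])
    return cv2.projectPoints(np.array(X,float).reshape(-1,1,3),cv2.Rodrigues(np.array(c["R"],float))[0],np.array(c["t"],float),K,np.array(c["D"],float))[0].reshape(-1,2)
E
python3 - <<'E'
from h import *
for n in("top","side"):
    c=viewer.get_image(n);cv2.imwrite(f"pics/{n}0.png",c["image"])
    R=np.array(c["R"]);print(n,c["fx"],-R.T@np.array(c["t"]),R.round(2).tolist())
print(bot.grasp_offset);s=monitor.read_state();print(s["tool_pos"],s["tcp_rot"],s["time"],s["force"])
E
```

```text
top 399.30674735256935 [ 0.25406874 -0.01642708  1.09533615] [[0.14, -0.99, 0.0], [-0.97, -0.13, -0.2], [0.2, 0.03, -0.98]]
side 485.5468662433902 [ 0.31453433 -0.91963206  0.69039705] [[0.98, -0.18, -0.01], [-0.11, -0.56, -0.82], [0.14, 0.81, -0.58]]
0.0187
[0.19065192 0.64682898 0.19798157] [ 1.42927103e-01  9.89732643e-01 -1.02045026e-03 -3.10335806e-04] 0.1 [ 0.34856134 -0.74099987 -0.53459315]
```

View pics/top0.png

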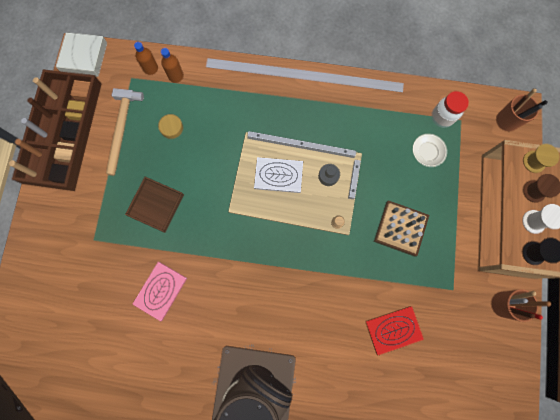

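View pics/side0.png

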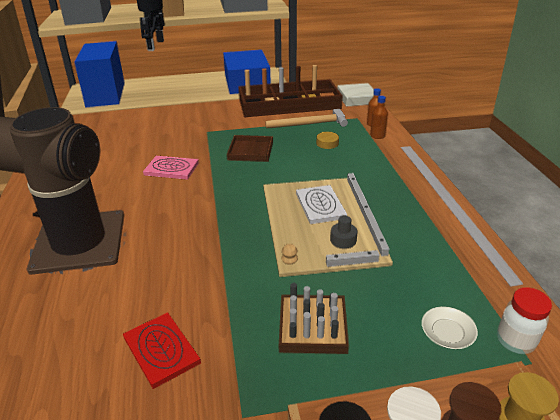

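Top view: the silver plate is at (279,174), the weight at (329,175), the tray at (155,204), the slicker at (338,221) and the punch box at (403,227). There are three plate-shaped things: silver (279,174), pink (160,291) and red (395,330). The silver one on the board fits. The bottles and jars aren't knobbed steel weights. I'll confirm with one enlarged crop.

```bash
python3 - <<'E'
from h import *
im=cv2.imread("pics/top0.png")[125:243,120:370]
cv2.imwrite("pics/crop0.png",cv2.resize(im,None,fx=3.2,fy=3.2,interpolation=cv2.INTER_CUBIC))
im=cv2.imread("pics/side0.png")[130:280,215:400]
cv2.imwrite("pics/crop1.png",cv2.resize(im,None,fx=4,fy=4,interpolation=cv2.INTER_CUBIC))
E
```

```text
(no output)
```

View pics/crop0.png

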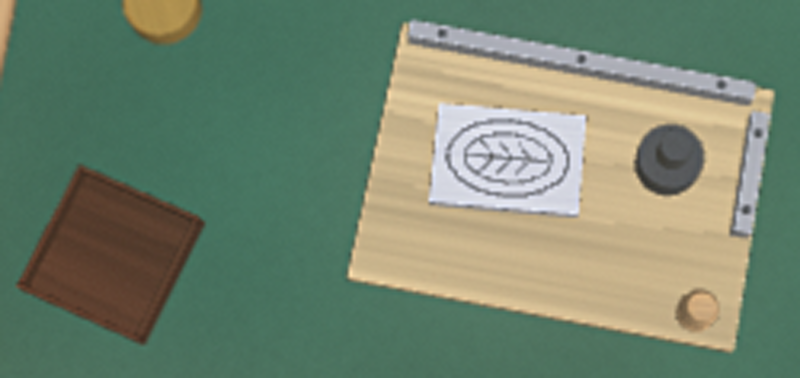

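View pics/crop1.png

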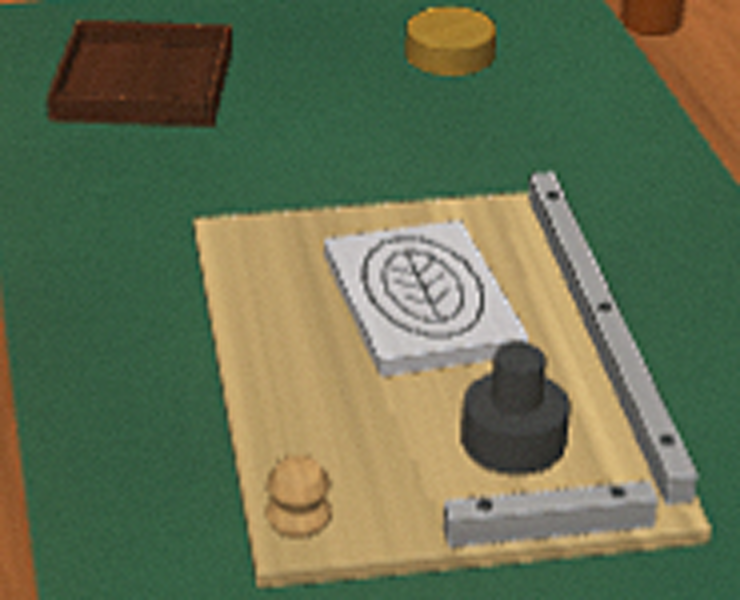

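The crops confirm the silver ruled plate, the dark knobbed weight near the corner, and the empty tray. Next I fit the poses from corners in both views.

```bash
cat > fit.py <<'E'
from h import *
from scipy.optimize import least_squares
def rot(p,q):
    c,s=np.cos(p[2]),np.sin(p[2]);q=np.array(q,float)
    return np.c_[p[0]+c*q[:,0]-s*q[:,1],p[1]+s*q[:,0]+c*q[:,1],q[:,2]]
def fit(obs,p0):  # obs: list (cam, px Nx2, local Nx3)
    f=lambda p:np.concatenate([(w2px(c,rot(p,q))-px).ravel() for c,px,q in obs])
    r=least_squares(f,p0);return r.x,r.fun.reshape(-1,2).round(1)
T=lambda U:(np.array(U,float)+.5)/3.2-.5+[120,125]
S=lambda U:(np.array(U,float)+.5)/4-.5+[215,130]
E
python3 - <<'E'
from fit import *
t=viewer.get_image("top");s=viewer.get_image("side")
mm=1e-3
B=np.array([[120,-150,12],[-120,-150,12],[-120,190,12]])*mm
BT=T([[774,92],[735,350],[348,277]]);BS=S([[712,528],[258,575],[193,218]])
P=np.array([[45,65,26],[45,-65,26],[-45,-65,26],[-45,65,26]])*mm
PT=T([[439,104],[586,115],[579,215],[430,204]]);PS=S([[460,222],[527,340],[380,362],[325,238]])
Y=np.array([[60,60,22],[60,-60,22],[-60,-60,22],[-60,60,22]])*mm
YT=T([[80,165],[204,220],[146,343],[18,287]]);YS=S([[232,24],[216,110],[48,103],[78,20]])
print("tray top world",px2w(t,YT,.022).round(4).tolist(), px2w(s,YS,.022).round(4).tolist())
for n,L,a,b in(("board",B,BT,BS),("plate",P,PT,PS)):
    for o in([(t,a,L)],[(s,b,L)],[(t,a,L),(s,b,L)]):
        p,r=fit(o,[.55,0,0]);print(n,p.round(4),r.tolist())
print("knobtop",px2w(s,S([[521,357]]),.072),px2w(t,T([[672,149]]),.072),"basetop",px2w(t,T([[670,158]]),.042),px2w(s,S([[516,414]]),.042))
print("slicker",px2w(t,T([[699,307]]),.03))
print("fence inner top",px2w(t,T([[410,42],[752,102]]),.032),"stop",px2w(t,T([[750,113],[731,234]]),.032))
print(px2w(t,[[430,151]],.01))
E
```

```text
tray top world [[0.5151, 0.3844, 0.022], [0.4812, 0.2672, 0.022], [0.3685, 0.2967, 0.022], [0.4009, 0.4158, 0.022]] [[0.5168, 0.3868, 0.022], [0.4841, 0.2585, 0.022], [0.3693, 0.2925, 0.022], [0.403, 0.4176, 0.022]]
board [ 0.5595 -0.0581 -0.0534] [[0.5, -0.7], [-0.0, 0.4], [-0.5, 0.2]]
board [ 0.5592 -0.0576 -0.0512] [[0.3, 0.1], [-0.1, -0.2], [-0.1, -0.0]]
board [ 0.5593 -0.0579 -0.0523] [[0.4, -0.7], [-0.0, 0.4], [-0.5, 0.3], [0.3, 0.2], [-0.2, -0.2], [-0.0, 0.0]]
plate [0.5703 0.0133 0.0598] [[-0.2, 0.1], [0.1, 0.1], [0.2, -0.1], [-0.2, -0.2]]
plate [0.5706 0.0118 0.0406] [[0.4, -0.1], [0.3, -0.2], [-0.4, -0.2], [-0.4, 0.5]]
plate [0.5705 0.0128 0.05  ] [[0.2, -0.1], [0.4, 0.3], [0.2, 0.1], [-0.1, -0.5], [-0.0, -0.4], [0.4, -0.6], [-0.2, -0.4], [-0.6, 0.4]]
knobtop [[ 0.58868347 -0.12613013  0.072     ]] [[ 0.58420321 -0.12204689  0.072     ]] basetop [[ 0.58564305 -0.12431067  0.042     ]] [[ 0.58481976 -0.13654622  0.042     ]]
slicker [[ 0.46232013 -0.16426976  0.03      ]]
fence inner top [[ 0.66314786  0.11369438  0.032     ]
 [ 0.64949722 -0.19108503  0.032     ]] stop [[ 0.63919005 -0.19030308  0.032     ]
 [ 0.52877527 -0.18453925  0.032     ]]
[[ 0.70525201 -0.40962408  0.01      ]]
```

```bash
cat > rel.py <<'E'
import sys
from h import *
from scipy.spatial.transform import Rotation as Ro
def rel(x,y,z,yaw):  # yaw (deg) = direction of tool y in world, tool down
    s=monitor.read_state();R=Ro.from_quat(s["tcp_rot"])
    a=np.radians(yaw);ty=np.array([np.cos(a),np.sin(a),0]);tz=np.array([0,0,-1.])
    G=Ro.from_matrix(np.c_[np.cross(ty,tz),ty,tz])
    w=(R.inv()*G).as_rotvec(degrees=True);d=R.inv().apply(np.array([x,y,z])-s["tool_pos"])
    print(w.round(2),d.round(4),"now",s["tool_pos"].round(4),"t",round(s["time"],2),"F",np.round(s["force"],1),"w",round(s["grip_width"],4))
if __name__=="__main__": rel(*map(float,sys.argv[1:5]))
E
python3 rel.py .586 -.1245 .13 90; python3 rel.py .4426 .34 .13 90
```

```text
[ -0.09  -0.03 -16.43] [-0.5974 -0.6281  0.0692] now [0.1907 0.647  0.1983] t 0.2 F [ 0.2 -0.4 -0.5] w 0.0855
[ -0.09  -0.03 -16.43] [-0.3285 -0.2231  0.0686] now [0.1907 0.647  0.1983] t 0.2 F [ 0.2 -0.4 -0.5] w 0.0855
```

Emit:
play_rows(
  commands=[
    [-0.09,-0.03,-8,-0.16,-0.11,0.03,1],
    [-0.09,-0.03,-16.43,-0.3285,-0.2231,0.06,1],
    [-0.09,-0.03,-16.43,-0.3285,-0.2231,0.06,1],
    [-0.09,-0.03,-16.43,-0.3285,-0.2231,0.06,1],
    [-0.09,-0.03,-16.43,-0.3285,-0.2231,0.06,1],
    [-0.09,-0.03,-16.43,-0.3285,-0.2231,0.06,1],
    [-0.09,-0.03,-16.43,-0.3285,-0.2231,0.06,1],
    [-0.09,-0.03,-16.43,-0.3285,-0.2231,0.06,1],
    [-0.09,-0.03,-16.43,-0.3285,-0.2231,0.06,1],
    [-0.09,-0.03,-16.43,-0.3285,-0.2231,0.06,1],
  ],
)

```text
time: 1.2
tool_pos: [0.4433, 0.3395, 0.1388]
tcp_rot: [0.002, 1.0, 0.001, -0.0]
force: [1.0, 0.8, 0.1]
grip_width: 0.0857
grip_force: 0.0
```

```bash
python3 rel.py .586 -.1245 .12 90
```

```text
[ 0.08 -0.01 -0.18] [-0.1441 -0.4636  0.0181] now [0.4433 0.3395 0.1388] t 1.2 F [1.  0.8 0.1] w 0.0857
```

Emit:
play_rows(
  commands=[
    [0,0,0,-0.1435,-0.464,0.018,1],
    [0,0,0,-0.1435,-0.464,0.018,1],
    [0,0,0,-0.1435,-0.464,0.018,1],
    [0,0,0,-0.1435,-0.464,0.018,1],
    [0,0,0,-0.1435,-0.464,0.018,1],
    [0,0,0,-0.1435,-0.464,0.018,1],
    [0,0,0,-0.1435,-0.464,0.018,1],
    [0,0,0,-0.1435,-0.464,0.018,1],
    [0,0,0,-0.1435,-0.464,0.018,1],
    [0,0,0,-0.1435,-0.464,0.018,1],
  ],
)

```text
time: 2.2
tool_pos: [0.5875, -0.1245, 0.121]
tcp_rot: [-0.0, 1.0, 0.001, 0.001]
force: [-0.3, 0.9, 1.2]
grip_width: 0.0855
grip_force: 0.0
```

Emit:
play_rows(
  commands=[
    [0,0,0,0,0,0,1],
    [0,0,0,0,0,0,1],
  ],
)

```text
time: 2.4
tool_pos: [0.5866, -0.1224, 0.1206]
tcp_rot: [-0.0, 1.0, 0.001, 0.0]
force: [-0.0, 0.1, -1.3]
grip_width: 0.0853
grip_force: 0.0
```

```bash
python3 rel.py .586 -.1245 .048 90
```

```text
[0.13 0.02 0.02] [ 0.0007 -0.0023  0.0725] now [ 0.5866 -0.1224  0.1206] t 2.4 F [-0.   0.1 -1.3] w 0.0853
```

Emit:
play_rows(
  commands=[
    [0,0,0,0,-0.002,0.02,1],
    [0,0,0,0,-0.002,0.04,1],
    [0,0,0,0,-0.002,0.055,1],
    [0,0,0,0,-0.002,0.065,1],
    [0,0,0,0,-0.002,0.0725,1],
    [0,0,0,0,-0.002,0.0725,1],
  ],
)

```text
time: 3.0
tool_pos: [0.5858, -0.1245, 0.0472]
tcp_rot: [-0.0, 1.0, 0.001, -0.0]
force: [0.9, 0.3, 0.1]
grip_width: 0.0854
grip_force: 0.0
```

Emit:
play_rows(
  commands=[
    [0,0,0,0,0,0,0],
    [0,0,0,0,0,0,0],
    [0,0,0,0,0,0,0],
    [0,0,0,0,0,0,0],
    [0,0,0,0,0,0,0],
    [0,0,0,0,0,0,0],
    [0,0,0,0,0,0,0],
    [0,0,0,0,0,0,0],
  ],
)

```text
time: 3.8
tool_pos: [0.5864, -0.1253, 0.0481]
tcp_rot: [0.0, 1.0, 0.001, 0.0]
force: [-0.3, -0.4, 0.7]
grip_width: 0.0001
grip_force: 0.0
```

The grip shut on nothing, so I'll look.

```bash
python3 - <<'E'
from h import *
c=viewer.get_image("side");a=c["image"][150:290,240:400]
d=viewer.get_image("top");b=d["image"][110:250,220:380]
cv2.imwrite("pics/miss.png",np.hstack([cv2.resize(x[:,:160],(400*1,350),interpolation=cv2.INTER_CUBIC) for x in(a,b)]))
s=monitor.read_state();print(w2px(c,[s["tool_pos"]]),w2px(d,[s["tool_pos"]]))
E
```

```text
[[343.0511446  227.65989166]] [[329.73910281 173.17665032]]
```

View pics/miss.png

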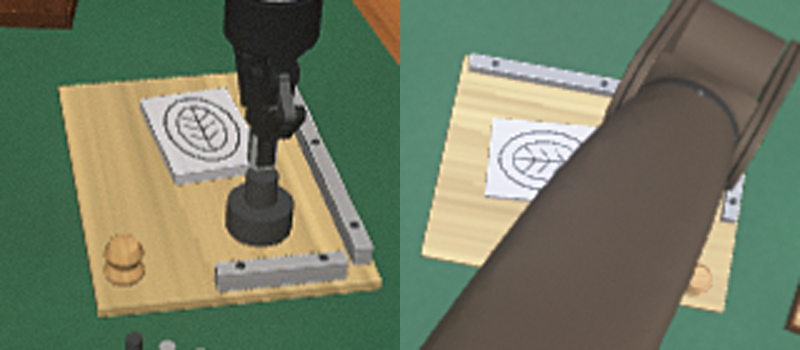

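The left panel shows the fingers meeting at about side px (345,217), above or behind the knob. The weight has not moved (base still at about (344,247)). I'll enlarge it.

```bash
python3 - <<'E'
from h import *
c=viewer.get_image("side");a=c["image"][165:260,295:400]
a=cv2.convertScaleAbs(cv2.resize(a,None,fx=6,fy=6,interpolation=cv2.INTER_CUBIC),alpha=1.8,beta=30)
cv2.imwrite("pics/miss2.png",a)
for z in (.012,.042,.072): print(z,((w2px(c,[[.586,-.1245,z],[.557,-.1245,z],[.615,-.1245,z],[.586,-.1535,z],[.586,-.0955,z]])-[295,165])*6).round().tolist())
s=monitor.read_state();print("tcp",(w2px(c,[s["tool_pos"]])-[295,165])*6)
E
```

```text
0.012 [[281.0, 453.0], [204.0, 462.0], [356.0, 443.0], [303.0, 503.0], [259.0, 405.0]]
0.042 [[286.0, 388.0], [208.0, 398.0], [362.0, 378.0], [308.0, 438.0], [264.0, 341.0]]
0.072 [[291.0, 321.0], [212.0, 331.0], [369.0, 312.0], [314.0, 370.0], [268.0, 275.0]]
tcp [[288.31657314 375.97315357]]
```

View pics/miss2.png

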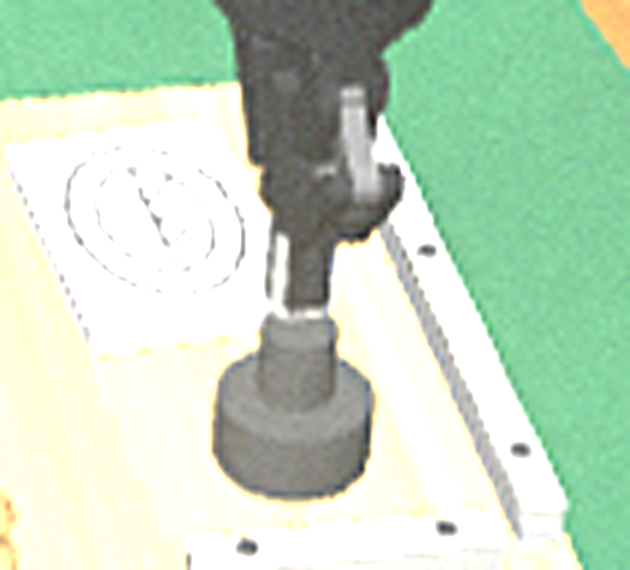

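```bash
python3 - <<'E'
from h import *
c=viewer.get_image("side")
print(w2px(c,[[.1907,.647,.1983],[.1907,.647,.2113],[.1907,.647,.237]]).round(1))
s=monitor.read_state();print(s["joint_pos"],s["tool_pos"],s["force"])
a=cv2.imread("pics/side0.png")[0:70,110:190]
a=cv2.resize(a,None,fx=6,fy=6,interpolation=cv2.INTER_CUBIC)
cv2.imwrite("pics/grip0.png",cv2.convertScaleAbs(a,alpha=2,beta=20))
E
```

```text
[[157.4  59.8]
 [156.9  55.8]
 [155.7  47.9]]
[-3.80386825e-01  2.89697787e-01  1.87048249e+00  1.92971062e-03
  9.81346441e-01 -1.95229935e+00] [ 0.58641029 -0.12532923  0.04809267] [0.10531562 0.92901853 0.3490194 ]
```

View pics/grip0.png

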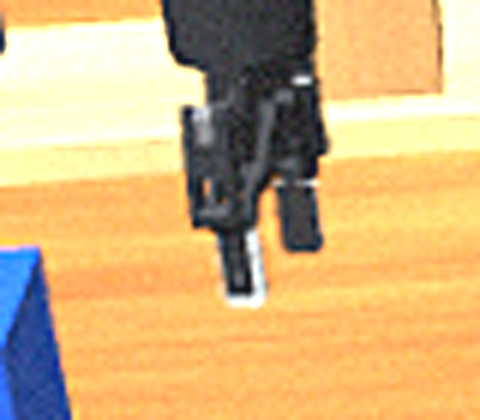

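Both the start view and this one show the real fingertips about 25–30 mm higher than the reported TCP. I'll calibrate by gently touching the knob top (z = 0.072).

Emit:
play_rows(
  commands=[
    [0,0,0,0,0,0.001,0],
    [0,0,0,0,0,0.002,0],
    [0,0,0,0,0,0.002,0],
  ],
)

```text
time: 4.3
tool_pos: [0.5862, -0.1253, 0.0458]
tcp_rot: [0.0, 1.0, 0.001, 0.0]
force: [-0.1, -0.8, 0.3]
grip_width: -0.0002
grip_force: 0.0
```

Emit:
play_rows(
  commands=[
    [0,0,0,0,0,0.001,0],
    [0,0,0,0,0,0.002,0],
    [0,0,0,0,0,0.002,0],
  ],
)

```text
time: 4.6
tool_pos: [0.5863, -0.1253, 0.0439]
tcp_rot: [0.0, 1.0, 0.001, 0.0]
force: [-0.1, 0.1, 0.0]
grip_width: -0.0003
grip_force: 0.0
```

Emit:
play_rows(
  commands=[
    [0,0,0,0,0,0.001,0],
    [0,0,0,0,0,0.002,0],
    [0,0,0,0,0,0.002,0],
  ],
)

```text
time: 4.9
tool_pos: [0.5863, -0.1253, 0.0419]
tcp_rot: [0.0, 1.0, 0.001, 0.0]
force: [-0.9, -0.3, -1.1]
grip_width: -0.0006
grip_force: 0.0
```

Emit:
play_rows(
  commands=[
    [0,0,0,0,0,0.001,0],
    [0,0,0,0,0,0.002,0],
    [0,0,0,0,0,0.002,0],
  ],
)

```text
time: 5.2
tool_pos: [0.5865, -0.1254, 0.0401]
tcp_rot: [0.0, 1.0, 0.001, 0.0]
force: [0.2, -0.0, 0.2]
grip_width: 0.0001
grip_force: 0.0
```

```bash
python3 - <<'E'
from h import *
c=viewer.get_image("side");a=c["image"][165:260,295:400]
cv2.imwrite("pics/d1.png",c["image"])
a6=cv2.convertScaleAbs(cv2.resize(a,None,fx=6,fy=6,interpolation=cv2.INTER_CUBIC),alpha=1.8,beta=30)
d=cv2.absdiff(a6,cv2.imread("pics/miss2.png")).max(2)
ys,xs=np.where(d>60);print(xs.min(),xs.max(),ys.max())
g=a.max(2);print("cols 40..58, rows 40..65");print(g[40:66,40:59])
E
```

```text
205 437 336
cols 40..58, rows 40..65
[[ 66 209 217 219 141  39  37  38  37  42  44  40  39  38  35  36  36  37
   41]
 [ 65 213 212 224 136  51  39  42  46  39  41  42  39  34  39  36  39  33
   38]
 [ 72 213 212 224 103  79  85  80  48  42  39  36  35  42  42  36  38  39
   31]
 [139 215 213 224  86  72 141 118  43  37  35  35  39  42  35  45  56  93
   94]
 [210 216 215 224  91  70 138 117  39  38  39  41  42  36  38  82 164 203
  205]
 [209 208 214 218  83  80 136 115  41  38  40  48  49  42  30 108 237 232
  229]
 [214 209 213 199  64 104 140  99  42  47  39  44  51  43  29 100 221 223
  217]
 [210 207 212 200  65 103 138  80  41  45  45  40  46  37  27 126 212 214
  220]
 [208 210 213 199  59 105 142  83  40  38  42  50  47  43  35 147 208 207
  221]
 [207 211 223 192  60 107 141  78  41  44  43  50  46  41  47 155 198 202
  214]
 [202 195 205 168  57 116 147  61  36  48  42  43  42  40  47 173 197 201
  210]
 [167 145 141 140  54 119 142  62  39  46  45  48  40  40  45 181 195 193
  205]
 [156 158 160 163  72 127 146  61  34  45  47  51  44  36  42 175 204 194
  202]
 [152 159 
[... 343 characters left out ...]
  67  67  69  70  72  73  68  63  37 166 205
  193]
 [199 151 120  55  53  59  58  63  63  61  68  65  60  58  49  37 156 209
  199]
 [123  68  70  50  58  61  63  68  61  64  59  62  58  53  51  36 109 179
  197]
 [ 63  70  73  50  58  63  64  69  60  60  61  67  62  55  54  42  67  64
  138]
 [ 68  75  70  56  58  56  62  67  66  65  60  62  58  56  45  46  74  66
   65]
 [ 73  72  68  58  61  66  63  64  60  60  61  62  58  57  52  43  67  70
   70]
 [ 75  73  72  53  59  61  67  64  65  64  60  59  58  52  54  49  72  71
   73]
 [ 75  73  70  55  62  57  66  66  61  62  60  57  56  56  52  48  76  73
   72]
 [ 73  75  70  62  60  61  65  64  62  67  61  61  54  55  49  48  72  71
   71]]
```

Emit:
play_rows(
  commands=[
    [0,0,0,0,0,0.001,0],
    [0,0,0,0,0,0.002,0],
    [0,0,0,0,0,0.002,0],
  ],
)

```text
time: 5.55
tool_pos: [0.5866, -0.1254, 0.04]
tcp_rot: [-0.0, 1.0, 0.001, -0.0]
force: [-4.1, 1.1, 8.4]
grip_width: -0.0004
grip_force: 4.2
```

Emit:
play_rows(
  commands=[
    [0,0,0,0,0,0.001,0],
    [0,0,0,0,0,0.002,0],
    [0,0,0,0,0,0.002,0],
  ],
)

```text
time: 5.85
tool_pos: [0.5867, -0.1255, 0.0399]
tcp_rot: [-0.0, 1.0, 0.001, -0.0]
force: [-6.7, 2.0, 17.1]
grip_width: -0.0002
grip_force: 8.3
```

Emit:
play_rows(
  commands=[
    [0,0,0,0,0,0.001,0],
    [0,0,0,0,0,0.002,0],
    [0,0,0,0,0,0.002,0],
  ],
)

```text
time: 6.15
tool_pos: [0.587, -0.1256, 0.04]
tcp_rot: [-0.0, 1.0, 0.001, -0.001]
force: [-11.4, 3.5, 24.8]
grip_width: 0.0
grip_force: 12.5
```

Contact came at reported z = 0.040 with the knob top at 0.072. So the real tip z is about the reported value plus 0.032, which agrees with both pictures. I'll raise, open, and go down to the corrected height.

Emit:
play_rows(
  commands=[
    [0,0,0,0,0,-0.02,0.3],
    [0,0,0,0,0,-0.02,1],
    [0,0,0,0,0,-0.02,1],
    [0,0,0,0,0,-0.02,1],
    [0,0,0,0,0,-0.02,1],
    [0,0,0,0,0,-0.02,1],
    [0,0,0,0,0,-0.02,1],
    [0,0,0,0,0,-0.02,1],
  ],
)

```text
time: 6.95
tool_pos: [0.5863, -0.1253, 0.0538]
tcp_rot: [0.0, 1.0, 0.001, 0.0]
force: [-0.1, 0.2, 0.8]
grip_width: 0.0851
grip_force: 0.0
```

```bash
python3 rel.py .588 -.126 .016 90
```

```text
[ 0.09  0.02 -0.  ] [-0.0017 -0.0007  0.0378] now [ 0.5863 -0.1253  0.0538] t 6.95 F [-0.1  0.2  0.8] w 0.0851
```

Emit:
play_rows(
  commands=[
    [0,0,0,-0.0015,0,0.015,1],
    [0,0,0,-0.0015,0,0.028,1],
    [0,0,0,-0.0015,0,0.038,1],
    [0,0,0,-0.0015,0,0.038,1],
  ],
)

```text
time: 7.35
tool_pos: [0.5858, -0.1245, 0.013]
tcp_rot: [0.0, 1.0, 0.002, -0.002]
force: [-0.3, 0.4, -0.0]
grip_width: 0.086
grip_force: 0.0
```

Emit:
play_rows(
  commands=[
    [0,0,0,0,0,0,0],
    [0,0,0,0,0,0,0],
    [0,0,0,0,0,0,0],
    [0,0,0,0,0,0,0],
    [0,0,0,0,0,0,0],
    [0,0,0,0,0,0,0],
  ],
)

```text
time: 7.95
tool_pos: [0.5884, -0.1252, 0.017]
tcp_rot: [0.0, 1.0, 0.001, 0.001]
force: [-0.5, 2.0, 3.6]
grip_width: 0.0261
grip_force: 58.9
```

Emit:
play_rows(
  commands=[
    [0,0,0,0,0,-0.015,0],
    [0,0,0,0,0,-0.04,0],
    [0,0,0,0,0,-0.07,0],
    [0,0,0,0,0,-0.07,0],
  ],
)

```text
time: 8.35
tool_pos: [0.5904, -0.1266, 0.09]
tcp_rot: [-0.0, 1.0, -0.001, 0.004]
force: [1.3, -0.3, -6.3]
grip_width: 0.0262
grip_force: 60.4
```

```bash
python3 rel.py .4426 .34 .085 90
```

```text
[-0.1   0.47  0.  ] [0.1478 0.4666 0.003 ] now [ 0.5904 -0.1266  0.09  ] t 8.35 F [ 1.3 -0.3 -6.3] w 0.0262
```

Emit:
play_rows(
  commands=[
    [0,0,0,0.006,0.02,0,0],
    [0,0,0,0.019,0.06,0,0],
    [0,0,0,0.033,0.104,0,0],
    [0,0,0,0.048,0.15,0,0],
    [0,0,0,0.062,0.196,0,0],
    [0,0,0,0.077,0.242,0,0],
    [0,0,0,0.091,0.288,0,0],
    [0,0,0,0.106,0.334,0,0],
    [0,0,0,0.12,0.38,0,0],
    [0,0,0,0.133,0.42,0,0],
  ],
)

```text
time: 9.35
tool_pos: [0.4513, 0.2961, 0.0838]
tcp_rot: [-0.0, 1.0, -0.0, -0.002]
force: [0.4, -0.3, -7.0]
grip_width: 0.026
grip_force: 60.5
```

Emit:
play_rows(
  commands=[
    [0,0,0,0.009,0.03,0,0],
    [0,0,0,0.0138,0.045,0,0],
    [0,0,0,0.0138,0.045,0,0],
    [0,0,0,0.0138,0.045,0,0],
  ],
)

```text
time: 9.75
tool_pos: [0.4399, 0.3386, 0.085]
tcp_rot: [-0.0, 1.0, -0.0, -0.001]
force: [0.7, -0.4, -6.8]
grip_width: 0.026
grip_force: 60.6
```

```bash
python3 rel.py .4426 .34 .011 90
```

```text
[-0.05 -0.1   0.04] [-0.0028  0.0014  0.074 ] now [0.4399 0.3386 0.085 ] t 9.75 F [ 0.7 -0.4 -6.8] w 0.026
```

Emit:
play_rows(
  commands=[
    [0,0,0,-0.002,0.001,0.03,0],
    [0,0,0,-0.002,0.001,0.055,0],
    [0,0,0,-0.002,0.001,0.068,0],
    [0,0,0,-0.002,0.001,0.07,0],
    [0,0,0,-0.002,0.001,0.071,0],
  ],
)

```text
time: 10.25
tool_pos: [0.4438, 0.3402, 0.0159]
tcp_rot: [0.001, 1.0, 0.001, 0.001]
force: [0.7, 1.1, -6.4]
grip_width: 0.0262
grip_force: 60.6
```

Emit:
play_rows(
  commands=[
    [0,0,0,0,0,0.001,0],
    [0,0,0,0,0,0.002,0],
    [0,0,0,0,0,0.002,0],
  ],
)

```text
time: 10.55
tool_pos: [0.4438, 0.341, 0.0147]
tcp_rot: [-0.0, 1.0, 0.001, 0.001]
force: [-0.6, 0.5, -7.5]
grip_width: 0.0257
grip_force: 60.6
```

Emit:
play_rows(
  commands=[
    [0,0,0,0,0,0.001,0],
    [0,0,0,0,0,0.002,0],
    [0,0,0,0,0,0.003,0],
    [0,0,0,0,0,0.003,0],
  ],
)

```text
time: 10.95
tool_pos: [0.4429, 0.3406, 0.0105]
tcp_rot: [-0.0, 1.0, 0.001, 0.0]
force: [-0.0, -0.7, -6.0]
grip_width: 0.026
grip_force: 60.6
```

Emit:
play_rows(
  commands=[
    [0,0,0,0,0,0.001,0],
    [0,0,0,0,0,0.002,0],
    [0,0,0,0,0,0.002,0],
  ],
)

```text
time: 11.25
tool_pos: [0.4433, 0.3409, 0.01]
tcp_rot: [-0.0, 1.0, 0.001, 0.0]
force: [-3.6, -2.0, 4.0]
grip_width: 0.0263
grip_force: 61.9
```

Contact on the tray floor is at the expected height. I release and retreat.

Emit:
play_rows(
  commands=[
    [0,0,0,0,0,0,1],
    [0,0,0,0,0,0,1],
    [0,0,0,0,0,0,1],
    [0,0,0,0,0,0,1],
    [0,0,0,0,0,0,1],
    [0,0,0,0,0,-0.03,1],
    [0,0,0,0,0,-0.08,1],
    [0,0,0,0,0,-0.11,1],
    [0,0,0,0,0,-0.11,1],
  ],
)

```text
time: 12.15
tool_pos: [0.4469, 0.3426, 0.1251]
tcp_rot: [-0.0, 1.0, 0.003, 0.006]
force: [0.7, -0.5, 0.3]
grip_width: 0.0858
grip_force: 0.0
```

```bash
python3 - <<'E'
from h import *
from rel import rel
# board frame -> world
def b2w(x,y,b=(.5593,-.0579,-.0523)):
    c,s=np.cos(b[2]),np.sin(b[2]);return b[0]+c*x-s*y,b[1]+s*x+c*y
yaw=90-np.degrees(.0523)
for n,x,y in(("long approach",-.065,.0712),("long end",.055-.045-.011,.0712)): print(n,np.round(b2w(x,y),4))
rel(*b2w(-.065,.0712),.07,yaw)
E
```

```text
long approach [0.4981 0.0166]
long end [0.562  0.0133]
[0.42 0.65 3.  ] [-0.0506 -0.3263  0.0534] now [0.4469 0.3426 0.1251] t 12.15 F [ 0.7 -0.5  0.3] w 0.0858
```

Emit:
play_rows(
  commands=[
    [0,0,3,-0.008,-0.046,0.008,1],
    [0,0,3,-0.016,-0.092,0.016,1],
    [0,0,3,-0.023,-0.138,0.024,1],
    [0,0,3,-0.03,-0.184,0.032,1],
    [0,0,3,-0.036,-0.23,0.04,1],
    [0,0,3,-0.041,-0.275,0.048,1],
    [0,0,3,-0.044,-0.31,0.053,1],
    [0,0,3,-0.0455,-0.326,0.053,1],
    [0,0,3,-0.0455,-0.326,0.053,1],
    [0,0,3,-0.0455,-0.326,0.053,1],
  ],
)

```text
time: 13.15
tool_pos: [0.4881, 0.0148, 0.0645]
tcp_rot: [0.027, 1.0, 0.001, -0.0]
force: [-0.4, -0.1, -0.6]
grip_width: 0.0856
grip_force: 0.0
```

```bash
python3 rel.py .4931 .0169 -.025 87
```

```text
[ 0.12 -0.04 -0.06] [-0.0049  0.0022  0.0896] now [0.4881 0.0148 0.0645] t 13.15 F [-0.4 -0.1 -0.6] w 0.0856
```

Emit:
play_rows(
  commands=[
    [0,0,0,-0.002,0.002,0.03,1],
    [0,0,0,-0.002,0.002,0.06,1],
    [0,0,0,-0.002,0.002,0.078,1],
    [0,0,0,-0.002,0.002,0.086,1],
    [0,0,0,-0.002,0.002,0.09,1],
    [0,0,0,-0.002,0.002,0.091,1],
    [0,0,0,-0.002,0.002,0.091,1],
  ],
)

```text
time: 13.85
tool_pos: [0.4917, 0.0168, -0.0248]
tcp_rot: [0.026, 1.0, 0.001, 0.001]
force: [-0.4, 0.2, -0.6]
grip_width: 0.0855
grip_force: 0.0
```

Emit:
play_rows(
  commands=[
    [0,0,0,0,0,0.001,1],
    [0,0,0,0,0,0.002,1],
    [0,0,0,0,0,0.002,1],
  ],
)

```text
time: 14.15
tool_pos: [0.491, 0.0165, -0.0274]
tcp_rot: [0.026, 1.0, 0.001, 0.001]
force: [-0.2, -0.3, 0.5]
grip_width: 0.0853
grip_force: 0.0
```

Emit:
play_rows(
  commands=[
    [0,0,0,-0.006,0,0,1],
    [0,0,0,-0.012,0,0,1],
    [0,0,0,-0.018,0,0,1],
    [0,0,0,-0.024,0,0,1],
    [0,0,0,-0.03,0,0,1],
    [0,0,0,-0.036,0,0,1],
    [0,0,0,-0.042,0,0,1],
    [0,0,0,-0.048,0,0,1],
    [0,0,0,-0.054,0,0,1],
    [0,0,0,-0.06,0,0,1],
  ],
)

```text
time: 15.15
tool_pos: [0.551, 0.0134, -0.028]
tcp_rot: [0.026, 1.0, 0.001, 0.0]
force: [-2.8, -0.3, -2.2]
grip_width: 0.0853
grip_force: 1.1
```

```bash
python3 - <<'E'
from h import *
from rel import rel
c=viewer.get_image("side");cv2.imwrite("pics/push1.png",cv2.resize(c["image"][130:280,215:400],None,fx=4,fy=4,interpolation=cv2.INTER_CUBIC))
rel(.562,.0133,-.027,87)
E
```

```text
[ 0.07  0.14 -0.02] [-0.0096  0.0006 -0.0005] now [ 0.5524  0.0132 -0.0275] t 15.2 F [-2.1  0.8 -1.1] w 0.0858
```

View pics/push1.png

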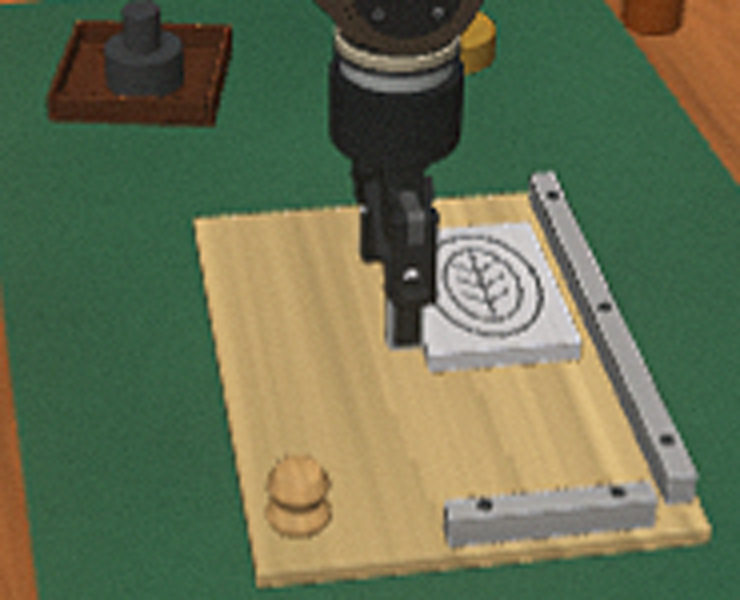

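The weight stands upright in the tray at about (143,60). The plate is pushed flat and parallel to the fence, with a gap of about 10 mm. I continue gently until contact.

Emit:
play_rows(
  commands=[
    [0,0,0,-0.003,0,0,1],
    [0,0,0,-0.005,0,0,1],
    [0,0,0,-0.007,0,0,1],
    [0,0,0,-0.009,0,0,1],
    [0,0,0,-0.009,0,0,1],
  ],
)

```text
time: 15.7
tool_pos: [0.5603, 0.013, -0.0275]
tcp_rot: [0.026, 1.0, 0.001, 0.001]
force: [-3.1, 0.7, 0.8]
grip_width: 0.0855
grip_force: 1.3
```

Emit:
play_rows(
  commands=[
    [0,0,0,-0.001,0,0,1],
    [0,0,0,-0.002,0,0,1],
    [0,0,0,-0.002,0,0,1],
  ],
)

```text
time: 16.0
tool_pos: [0.5618, 0.013, -0.0275]
tcp_rot: [0.026, 1.0, 0.001, 0.0]
force: [-4.3, -0.2, 1.8]
grip_width: 0.0853
grip_force: 2.1
```

Emit:
play_rows(
  commands=[
    [0,0,0,-0.001,0,0,1],
    [0,0,0,-0.002,0,0,1],
    [0,0,0,-0.002,0,0,1],
  ],
)

```text
time: 16.3
tool_pos: [0.5617, 0.013, -0.0277]
tcp_rot: [0.026, 1.0, 0.001, -0.002]
force: [-10.2, 0.0, 8.3]
grip_width: 0.0852
grip_force: 4.8
```

Emit:
play_rows(
  commands=[
    [0,0,0,-0.001,0,0,1],
    [0,0,0,-0.002,0,0,1],
    [0,0,0,-0.002,0,0,1],
  ],
)

```text
time: 16.6
tool_pos: [0.5614, 0.0131, -0.028]
tcp_rot: [0.026, 1.0, 0.001, -0.005]
force: [-14.6, -0.7, 10.3]
grip_width: 0.0853
grip_force: 7.4
```

Emit:
play_rows(
  commands=[
    [0,0,0,0.01,0,0,1],
    [0,0,0,0.03,0,0,1],
    [0,0,0,0.03,0,-0.04,0.4],
    [0,0,0,0.03,0,-0.085,0.4],
    [0,0,8.5,0.02,0.03,-0.09,0.4],
    [0,0,17,0,0.06,-0.09,0.4],
    [0,0,25.5,-0.02,0.09,-0.09,0.4],
    [0,0,34,-0.045,0.095,-0.09,0.4],
    [0,0,42,-0.045,0.095,-0.09,0.4],
    [0,0,42,-0.045,0.095,-0.09,0.4],
  ],
)

```text
time: 17.6
tool_pos: [0.6173, 0.1055, 0.0629]
tcp_rot: [0.382, 0.924, 0.002, 0.002]
force: [0.1, -0.4, -0.1]
grip_width: 0.0342
grip_force: 0.0
```

```bash
python3 - <<'E'
from rel import *
c,s=np.cos(-.0523),np.sin(-.0523)
def b2w(x,y): return .5593+c*x-s*y,-.0579+s*x+c*y
print(b2w(.05,.17),b2w(.05,.011)); rel(*b2w(.05,.17),.06,-3); print(monitor.read_state()["joint_pos"])
E
```

```text
(np.float64(0.6181185806460914), np.float64(0.10925374530886003)) (np.float64(0.6098066711028298), np.float64(-0.04952884869862128))
[ 0.29  0.   48.04] [0.0021 0.0032 0.0029] now [0.6173 0.1055 0.0629] t 17.6 F [ 0.1 -0.4 -0.1] w 0.0342
[ 0.00670681  0.31975012  1.80052227  0.00199925  1.01662755 -0.78038138]
```

Emit:
play_rows(
  commands=[
    [0,0,8.5,0.002,0.003,0,0.4],
    [0,0,17,0.002,0.003,0,0.4],
    [0,0,25.5,0.002,0.003,0,0.4],
    [0,0,34,0.002,0.003,0,0.4],
    [0,0,42,0.002,0.003,0,0.4],
    [0,0,48,0.002,0.003,0.02,0.4],
    [0,0,48,0.002,0.003,0.05,0.4],
    [0,0,48,0.002,0.003,0.07,0.4],
    [0,0,48,0.002,0.003,0.08,0.4],
    [0,0,48,0.002,0.003,0.08,0.4],
  ],
)

```text
time: 18.6
tool_pos: [0.6152, 0.1085, -0.019]
tcp_rot: [0.725, 0.689, 0.0, -0.001]
force: [-0.4, 0.6, -1.0]
grip_width: 0.0341
grip_force: 0.0
```

```bash
python3 rel.py .6098 -.0495 -.02 -3
```

```text
[-0.08 -0.08  0.07] [-0.1581  0.0027  0.0008] now [ 0.6152  0.1085 -0.019 ] t 18.6 F [-0.4  0.6 -1. ] w 0.0341
```

Emit:
play_rows(
  commands=[
    [0,0,0,-0.008,0,0,0.4],
    [0,0,0,-0.016,0,0,0.4],
    [0,0,0,-0.024,0,0,0.4],
    [0,0,0,-0.032,0,0,0.4],
    [0,0,0,-0.04,0,0,0.4],
    [0,0,0,-0.048,0,0,0.4],
    [0,0,0,-0.056,0,0,0.4],
    [0,0,0,-0.064,0,0,0.4],
    [0,0,0,-0.072,0,0,0.4],
    [0,0,0,-0.08,0,0,0.4],
  ],
)

```text
time: 19.6
tool_pos: [0.6133, 0.0292, -0.0161]
tcp_rot: [0.726, 0.688, 0.002, 0.0]
force: [1.2, 5.8, 4.8]
grip_width: 0.0344
grip_force: 2.9
```

Emit:
play_rows(
  commands=[
    [0,0,0,-0.008,0,0,0.4],
    [0,0,0,-0.016,0,0,0.4],
    [0,0,0,-0.024,0,0,0.4],
    [0,0,0,-0.032,0,0,0.4],
    [0,0,0,-0.04,0,0,0.4],
    [0,0,0,-0.048,0,0,0.4],
    [0,0,0,-0.056,0,0,0.4],
    [0,0,0,-0.062,0,0,0.4],
    [0,0,0,-0.068,0,0,0.4],
    [0,0,0,-0.07,0,0,0.4],
  ],
)

```text
time: 20.6
tool_pos: [0.6092, -0.0412, -0.0167]
tcp_rot: [0.726, 0.688, 0.002, 0.0]
force: [0.8, 4.8, 5.0]
grip_width: 0.0339
grip_force: 2.8
```

```bash
python3 rel.py .6098 -.0495 -.02 -3
```

```text
[ 0.14 -0.14 -0.04] [-0.0083  0.001   0.0033] now [ 0.6092 -0.0412 -0.0167] t 20.6 F [0.8 4.8 5. ] w 0.0339
```

The force has a vertical component and the tool rose about 2 mm, so I'll check how it stands.

```bash
python3 - <<'E'
from h import *
c=viewer.get_image("side");a=c["image"][160:280,270:400]
cv2.imwrite("pics/push2.png",cv2.resize(a,None,fx=5,fy=5,interpolation=cv2.INTER_CUBIC))
E
```

```text
(no output)
```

View pics/push2.png

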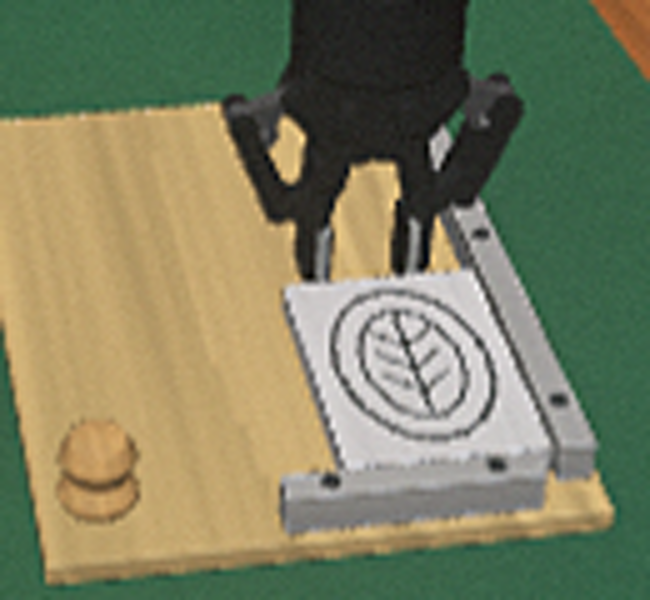

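The picture shows the fingers squarely behind the plate's rear edge at (320,280) and (410,275). The plate is along the fence and near the stop. I continue to contact.

Emit:
play_rows(
  commands=[
    [0,0,0,-0.002,0,-0.001,0.4],
    [0,0,0,-0.004,0,-0.001,0.4],
    [0,0,0,-0.005,0,-0.001,0.4],
    [0,0,0,-0.005,0,-0.001,0.4],
  ],
)

```text
time: 21.05
tool_pos: [0.608, -0.0461, -0.0168]
tcp_rot: [0.725, 0.688, 0.001, -0.0]
force: [-0.1, 3.5, 2.5]
grip_width: 0.0344
grip_force: 1.8
```

Emit:
play_rows(
  commands=[
    [0,0,0,-0.001,0,0,0.4],
    [0,0,0,-0.002,0,0,0.4],
    [0,0,0,-0.002,0,0,0.4],
  ],
)

```text
time: 21.35
tool_pos: [0.6079, -0.0481, -0.0168]
tcp_rot: [0.725, 0.688, 0.001, -0.0]
force: [-1.5, 4.8, 2.3]
grip_width: 0.0342
grip_force: 2.0
```

Emit:
play_rows(
  commands=[
    [0,0,0,-0.001,0,0,0.4],
    [0,0,0,-0.002,0,0,0.4],
    [0,0,0,-0.002,0,0,0.4],
  ],
)

```text
time: 21.65
tool_pos: [0.6079, -0.0485, -0.0168]
tcp_rot: [0.726, 0.688, 0.002, -0.001]
force: [0.9, 9.0, 2.6]
grip_width: 0.0342
grip_force: 4.3
```

Emit:
play_rows(
  commands=[
    [0,0,0,-0.001,0,0,0.4],
    [0,0,0,-0.002,0,0,0.4],
    [0,0,0,-0.003,0,0,0.4],
    [0,0,0,-0.003,0,0,0.4],
  ],
)

```text
time: 22.05
tool_pos: [0.6079, -0.0484, -0.0167]
tcp_rot: [0.726, 0.688, 0.003, -0.003]
force: [2.9, 17.8, 3.2]
grip_width: 0.0342
grip_force: 8.5
```

```bash
python3 - <<'E'
from rel import *
c,s=np.cos(-.0523),np.sin(-.0523)
def b2w(x,y): return .5593+c*x-s*y,-.0579+s*x+c*y
print(b2w(-.04,-.06),b2w(-.001,-.06)); rel(*b2w(-.04,-.06),.06,87)
E
```

```text
(np.float64(0.5162181236924847), np.float64(-0.11572691357684538)) (np.float64(0.5551647976943197), np.float64(-0.11776568384217369))
[  0.43  -0.4  -90.11] [-0.0714 -0.0879 -0.0774] now [ 0.6079 -0.0484 -0.0167] t 22.05 F [ 2.9 17.8  3.2] w 0.0342
```

Emit:
play_rows(
  commands=[
    [0,0,0,0.008,0,0,0.4],
    [0,0,0,0.018,0,0,0.4],
    [0,0,0,0.018,0,-0.04,0.4],
    [0,0,0,0.018,0,-0.08,0.6],
    [0,0,-8.5,0,-0.02,-0.08,1],
    [0,0,-17,-0.02,-0.04,-0.08,1],
    [0,0,-25.5,-0.04,-0.065,-0.08,1],
    [0,0,-34,-0.06,-0.088,-0.08,1],
    [0,0,-42,-0.067,-0.088,-0.08,1],
    [0,0,-42,-0.067,-0.088,-0.08,1],
  ],
)

```text
time: 23.05
tool_pos: [0.5156, -0.117, 0.063]
tcp_rot: [0.432, 0.902, 0.0, 0.0]
force: [0.3, -0.5, 1.0]
grip_width: 0.0854
grip_force: 0.0
```

```bash
python3 rel.py .516 -.1155 .06 87
```

```text
[ 1.000e-02  1.000e-02 -4.813e+01] [0.0009 0.0013 0.003 ] now [ 0.5156 -0.117   0.063 ] t 23.05 F [ 0.3 -0.5  1. ] w 0.0854
```

Rotate, then descend to reported z −0.027.

Emit:
play_rows(
  commands=[
    [0,0,-8.5,0,0,0,1],
    [0,0,-17,0,0,0,1],
    [0,0,-25.5,0,0,0,1],
    [0,0,-34,0,0,0,1],
    [0,0,-42.5,0,0,0,1],
    [0,0,-48.1,0,0.001,0.03,1],
    [0,0,-48.1,0,0.001,0.06,1],
    [0,0,-48.1,0,0.001,0.08,1],
    [0,0,-48.1,0,0.001,0.089,1],
    [0,0,-48.1,0,0.001,0.089,1],
  ],
)

```text
time: 24.05
tool_pos: [0.5163, -0.1141, -0.0273]
tcp_rot: [0.026, 1.0, 0.001, -0.001]
force: [-0.7, -0.1, 0.3]
grip_width: 0.0855
grip_force: 0.0
```

```bash
python3 rel.py .555 -.1177 -.027 87
```

```text
[ 0.13 -0.13  0.03] [-0.0388 -0.0016 -0.0004] now [ 0.5163 -0.1141 -0.0273] t 24.05 F [-0.7 -0.1  0.3] w 0.0855
```

Emit:
play_rows(
  commands=[
    [0,0,0,-0.01,0,0,1],
    [0,0,0,-0.02,0,0,1],
    [0,0,0,-0.028,0,0,1],
    [0,0,0,-0.033,0,0,1],
    [0,0,0,-0.036,0,0,1],
    [0,0,0,-0.038,0,0,1],
    [0,0,0,-0.039,0,0,1],
    [0,0,0,-0.04,0,0,1],
    [0,0,0,-0.04,0,0,1],
  ],
)

```text
time: 24.95
tool_pos: [0.5547, -0.1164, -0.0262]
tcp_rot: [0.025, 1.0, 0.001, -0.003]
force: [-6.6, -0.2, 5.2]
grip_width: 0.0849
grip_force: 3.3
```

Emit:
play_rows(
  commands=[
    [0,0,0,-0.001,0,0,1],
    [0,0,0,-0.002,0,0,1],
    [0,0,0,-0.002,0,0,1],
  ],
)

```text
time: 25.25
tool_pos: [0.5545, -0.1163, -0.0264]
tcp_rot: [0.025, 1.0, 0.002, -0.005]
force: [-12.1, -0.2, 9.6]
grip_width: 0.0856
grip_force: 6.2
```

The plate is firmly against the fence at the predicted position. I back off, rise and clear the view.

Emit:
play_rows(
  commands=[
    [0,0,0,0.01,0,0,1],
    [0,0,0,0.03,0,0,1],
    [0,0,0,0.03,0,-0.04,1],
    [0,0,0,0.03,0,-0.09,1],
    [0,0,0,0.03,0,-0.14,1],
    [0,0,0,0.03,0,-0.18,1],
    [0,0,0,0.03,0.05,-0.2,1],
    [0,0,0,0.03,0.1,-0.2,1],
    [0,0,0,0.03,0.15,-0.2,1],
    [0,0,0,0.03,0.2,-0.2,1],
  ],
)

```text
time: 26.25
tool_pos: [0.539, 0.0823, 0.1749]
tcp_rot: [0.026, 1.0, 0.001, 0.002]
force: [0.0, -0.3, -0.5]
grip_width: 0.0852
grip_force: 0.0
```

Emit:
play_rows(
  commands=[
    [0,0,0,0.01,0.05,0,1],
    [0,0,0,0.02,0.1,0,1],
    [0,0,0,0.03,0.15,0,1],
    [0,0,0,0.04,0.2,0,1],
    [0,0,0,0.05,0.25,0,1],
    [0,0,0,0.06,0.3,0,1],
    [0,0,0,0.07,0.35,0,1],
    [0,0,0,0.08,0.4,0,1],
    [0,0,0,0.08,0.4,0,1],
    [0,0,0,0.08,0.4,0,1],
  ],
)

```text
time: 27.25
tool_pos: [0.4784, 0.4854, 0.1743]
tcp_rot: [0.024, 1.0, 0.001, 0.0]
force: [-0.2, -0.7, 0.0]
grip_width: 0.0853
grip_force: 0.0
```

```bash
python3 - <<'E'
from h import *
t=viewer.get_image("top");s=viewer.get_image("side")
a=cv2.resize(t["image"][125:245,225:375],(400,320),interpolation=cv2.INTER_CUBIC)
b=cv2.resize(s["image"][150:280,240:400],(394,320),interpolation=cv2.INTER_CUBIC)
d=cv2.resize(t["image"][60:270,90:480],(446,240)); e=cv2.resize(s["image"][100:270,200:400],(348,240)[0:2][:1]+(240,))
pic=np.vstack([np.hstack([a,b]),np.hstack([d,e])[:,:794]])
cv2.imwrite("pics/final.png",pic);print(pic.shape)
q=monitor.read_state();print(q["tool_pos"],q["force"],q["time"])
for n,ct in(("top",t),("side",s)):
    o=cv2.imread(f"pics/{n}0.png");print(n,[int((cv2.absdiff(o,ct["image"]).max(2)[r[1]:r[3],r[0]:r[2]]>40).sum()) for r in ([(325,210,350,230),(410,132,450,170),(155,112,186,140)] if n=="top" else [(278,240,302,262),(418,305,482,352),(314,130,342,149)])])
E
```

```text
(560, 794, 3)
[0.47938372 0.48315291 0.1744873 ] [ 0.23139572 -0.98250105 -0.58704809] 27.35
top [0, 0, 0]
side [0, 0, 0]
```

View pics/final.png

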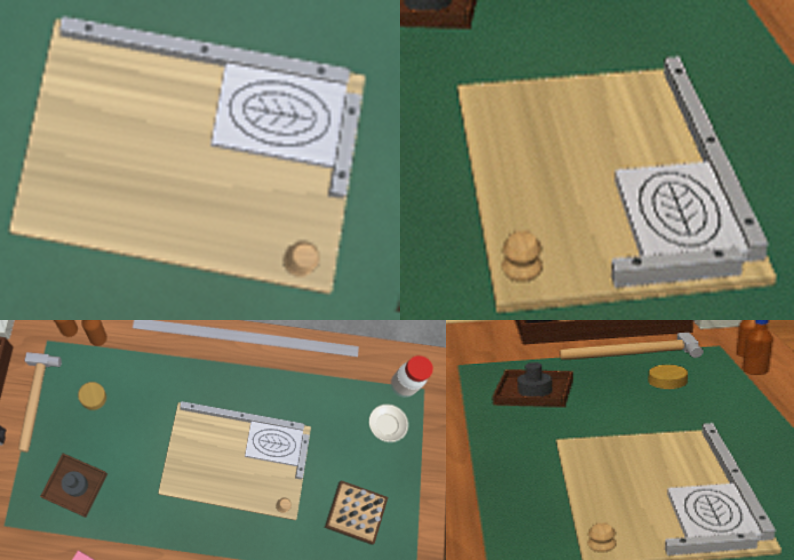

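The final picture shows the plate seated in the corner (top panel about (280,115)) and the weight upright in the tray (about (75,483)). The slicker, dish and tin are unchanged, with zero differing pixels in both views.

```bash
python3 -c "
from rig import bot;print(bot.hand_in())"
```

```text
the job is handed in; nothing more can be done
None
```

The job is handed in at about 27 s on the robot clock: the weight stands upright in the tray, the plate is against both the fence and the stop, and the slicker, dish and tin have not moved.

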